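# Park the soldering iron on its fold-up stand

## Task

The cold cordless soldering iron has been dumped across its folded stand. Take it off and lay it down whole on the blue mat; then swing the stand's red fork up and over past its top centre until it leans on its stop and stays up by itself; then take the iron again and cradle it in the stand, tip down in the metal tip cup and handle resting in the fork. Set the iron down rather than dropping it, and leave the other things where they are.

Things in the scene. Friction and masses are not known exactly. Their poses are not given: they have to be found in the camera images.
- iron: Cordless soldering iron, 200 mm long, 0.18 kg: square yellow handle, black at the tail, 130 long, 24 x 24 section; then a steel barrel 8 thick, 70 long, to the copper tip. Origin: centre of the handle's underside; x towards the tip, z out of its top; axis 12 above the origin, centre of mass 12 towards the tip. Starts flat across the stand's two rails over the folded fork, underside 42 above the table.
- iron_tip (a point): Point of the iron's tip, on its axis, 135 mm from the origin of iron along +x. Cradled: near x = -62, y = 0, z = 30 mm of the stand, the iron sloping about 30 degrees.
- iron_tail (a point): Centre of the handle's flat tail end, on the axis, 65 mm from the origin of iron along -x. Cradled: near x = 112, y = 0, z = 130 mm of the stand; the bar carries the handle 142 mm from the tip, so the last 45 mm stick out past the fork.
- mat: Blue mat fixed on the table, 250 (its x) x 170 (its y) x 3 mm. Origin: centre of its underside.
- stand: Folding iron stand, fixed. Dark steel base 170 (its x) x 60 (its y) x 10 mm; origin: centre of its underside, z up. Tip cup at the -x end. Two side rails, x = -10 to 35, y = +-22 to +-30, tops 42 mm high. The fork's hinge axis is parallel to y at x = 45, z = 30 mm.
- fork (a joint): Red fork's angle, rad. 0: folded flat towards the tip cup; 1.57: upright; 2.0: past top centre, leaning 25 degrees away from the cup on its stop. Light hinge, no spring, almost no friction: let go before top centre it falls back to 0, beyond it it falls on to the stop. Fork 0.12 kg.
- fork_bar (a point): Middle of the fork's cross bar: round, 12 mm thick, 124 long, parallel to the stand's y, 62 from the hinge axis. Folded: x = -17, z = 30 mm of the stand; on the stop: x = 71, z = 86. Its red ends (y = +-33 to +-63) stick out past the rails and can be pinched or hooked from above. Two prongs (inner faces y = +-16) reach 28 beyond the bar; the handle rests on the bar between them.
- cup (a point): Middle of the aluminium tip cup's inner floor, 26 mm above the table, x = -62 mm of the stand. Cup open above and towards the fork; floor from x = -77 to -47; side walls' inner faces y = +-17, outer +-21, 44 high; end wall x = -83 to -77, 48 high.
- flux_tin: Bystander, leave alone: small green flux tin, 44 mm across, standing between the task things, height 24 mm.
- spool: Bystander, leave alone: black solder spool lying on its flange, 68 mm across, 34 high mm.
- screwdriver: Bystander, leave alone: screwdriver lying flat at the left, length 170 mm.
- pliers: Bystander, leave alone: pliers with red handles lying flat, about 145 long, 12 thick mm.
- cleaner: Bystander, leave alone: dark steel tip-cleaner pot with brass wool, 72 across, 55 high mm.
- meter: Bystander, leave alone: orange handheld multimeter lying face up, 150 x 75 x 34 mm.
- parts_box: Bystander, leave alone: white open parts box, 70 x 140 x 35 mm.
Things that resemble listed ones, but are neither listed nor needed, are in the scene too. Of the things that look like the iron, the largest one is meant. There is more than one size of the stand; the one meant has the size given above.

How it is judged:
By the outcome, as a careful person would: the job done as asked, in the order asked, and still so for the second after the job is handed in, with the robot touching nothing.
It also fails if it takes over 72 s, if anything falls off the work surface, if the arm or the gripper's body presses on something with over 40 N, if the wrist force passes 120 N, or if a joint passes its speed limit or range.

## Robot

A 7-joint arm with a two-finger parallel gripper is mounted at the origin on the work surface. World frame = base frame: x ahead of the robot, y to its left, z up, the work surface at z = 0. Lengths are in mm, angles in rad, forces in N, time in s.
With the tool pointing down it reaches from about 425 to 875 mm from the base axis. Payload 4.7 kg.
Tool frame: the origin (TCP) lies midway between the tips of the shut fingers; the grasp point (between the pads) lies pinch_z behind it (pinch_z is the distance from the TCP to the grasp point, in mm); z points along the fingers, y is the line along which they close (so a half turn about z gives the same grasp; the last joint's range is limited). The gripper opens to 87 mm and grips with 3 to 60 N. Pads are 19 mm wide; open, the fingers measure 117 mm over their backs; the gripper's body (75 mm by 190 mm) begins 51 mm behind the grasp point.
Start: joints at [0.014, 0.321, -0.07, 1.45, 0.023, 1.371, -0.057], TCP at [650.02, -0.025, 222.587] pointing down, gripper open.
Joint ranges: [-2.86, 2.86], [-0.3, 2.09], [-1.38, 1.24], [0.06, 2.45], [-1.56, 4.7], [0.09, 2.05], [-2.69, 2.69]. Speed limits (rad/s): [2.57, 2.57, 3.14, 3.14, 3.14, 3.14, 3.14].

## Interface

Orientations are given as a rotation vector (axis times angle).
In Python, from cell import observe, read_camera, camera_info, hand_in, recognise, trace, place_of, pinch_z gives the robot as it stands. The module is installed in compiled form; this text tells all that it offers.
- The arm moves only by the shell command python3 -m creep 'ROWS' [OPENING] [FORCE]. ROWS is JSON, a list of rows, each an object of numbers: "tx", "ty", "tz": the shift along the world's x, y, z in m; "yaw": the turn about the world's z in degrees. In form: [{"tx": .., "ty": .., "tz": .., "yaw": ..}, ...]. A call has 1 to 12 rows; each row is the pose to reach, as a shift and turn from the pose commanded when the call began; what a row does not reach only later rows make up. A row lasts 1/8 s, in which the tool goes at most 62.5 mm and 10.7 degrees, less where a joint would pass 70% of its speed; a pose out of reach is approached as far as the arm can. A call with a gripper value outside its range is refused whole. OPENING is the finger opening in m, from 0 to 0.087, set as the call begins (- or left out, the last holds). The fingers move at their own pace and stop on an object; FORCE is the grip in N (left out, the last holds). Time passes only in rows, so rows that repeat a pose let the fingers close. It gives the time, the measured TCP pose, the force, the opening and the grip force at its end, in the units of the state.
- observe(): the state, without advancing time (a new reading comes with each control period).
- read_camera(name): name is "scene" or "side" or "wrist"; returns (picture, depth): 384x512x3 uint8, blue, green, red; 384x512 float32, mm along the optical axis (not along the pixel's ray), 0 where there is no reading.
- camera_info(name): a dict with "camera_matrix" (3x3 intrinsics, pixels), "position" and "rotation" of the camera in the world. Camera axes: x right, y up, looking along -z (the intrinsics and any distortion apply to the point x, -y, -z); pixel columns grow to the right and rows downward; lengths in mm; the calibration is good to about 2 mm. A picture is of the moment at which its call begins: read the wrist's pose just before it. camera_info takes no time and is no camera call; for the wrist camera it gives the pose at the moment of the call.
- hand_in(): hands the job in; it is judged then, once.
Trained networks look in the newest picture that a camera, given by its name, has taken for a name from the list of things; names that differ only in an ending like _2 or _b are one class to them, and where a whole thing is asked for, a point or a joint stands for the part that bears it (a point fixed in the world has none). Each returns a list of dicts, best first, with "score" (0 to 1); they miss things now and then, are a little off and sometimes report something else, mostly with a low value. They report only what shows in the picture. A call takes as long as a camera call. They do not tell look-alikes from the thing itself.
- recognise(camera, thing): "box" ([left, top, right, bottom] in pixels, round what is visible of it).
- trace(camera, thing): "region" (384x512 bool, what is visible of it) and "box" ([left, top, right, bottom] in pixels, round what is visible of it).
- place_of(camera, thing): "centre" ([column, row] in pixels: a listed point, or the origin of a listed thing).
The state is a dict: "clock": time; "joint_pos": joint angles; "qvel": joint speeds; "effort": joint torques, N m; "position": TCP position; "eef_rot": TCP orientation; "contact_force": force on the tool from outside, world axes, zero at the start; "moment": the same for the moment, N m; "gripper_width": finger opening in mm; "grip_force": force on a finger pad.
Only numpy, scipy, OpenCV 4.12 (cv2) and the standard library are available. Lean on these libraries where they do the work, as an engineer would, in place of code of your own. Each camera call takes 0.05 s, during which the arm holds its last target. There are 200 camera calls.

## Working session

There is one attempt and no reset: what is moved stays moved. The work goes in short steps, Python scripts to look and compute and a shell command to move; the robot and the scene stay as the last step left them, time stands still between calls to the robot, and variables do not carry over. Pictures are saved under pics/ and viewed, at most 10 in all, crops included, and the job is handed in when it is done.

```bash
mkdir -p pics
cat > h.py <<'E'
import numpy as np, cv2
from cell import *
from scipy.spatial.transform import Rotation as R
def cam(n):
    i=camera_info(n); K=np.array(i["camera_matrix"]); p=np.array(i["position"]); r=np.array(i["rotation"])
    if r.size==3: r=R.from_rotvec(r.ravel()).as_matrix()
    return K,p,r
def pts(n,depth,c=None):
    K,p,r=c or cam(n); v,u=np.mgrid[0:384,0:512]
    x=(u-K[0,2])/K[0,0]*depth; y=(v-K[1,2])/K[1,1]*depth
    P=np.stack([x,-y,-depth],-1)@r.T+p
    P[depth==0]=np.nan
    return P
def proj(n,X,c=None):
    K,p,r=c or cam(n); q=(np.atleast_2d(X)-p)@r; return np.stack([K[0,0]*q[:,0]/-q[:,2]+K[0,2],K[1,1]*-q[:,1]/-q[:,2]+K[1,2]],-1)
E
python3 - <<'E'
from h import *
print(camera_info("scene")); print(observe()); print(pinch_z if not callable(pinch_z) else pinch_z())
for n in ["scene","side"]:
    im,d=read_camera(n); P=pts(n,d); cv2.imwrite(f"pics/{n}0.png",im)
    np.savez(f"{n}0.npz",im=im,d=d,P=P)
    for t in ["iron","stand","mat","fork"]:
        for o in trace(n,t):
            m=o["region"]; q=P[m]; print(n,t,round(o["score"],2),np.round(o["box"]),np.round(np.nanmedian(q,0)),np.round(np.nanpercentile(q,[2,98],axis=0)).tolist())
E
```

```text
{'camera_matrix': array([[407.88448383,   0.        , 257.76563058],
       [  0.        , 407.88448383, 193.17573688],
       [  0.        ,   0.        ,   1.        ]]), 'position': array([1304.22191588,  498.69496458,  842.06023856]), 'rotation': array([0.52177956, 0.94899424, 1.93020184])}
{'clock': 0.0, 'joint_pos': array([ 0.01407584,  0.32182796, -0.07006636,  1.4516985 ,  0.02259783,
        1.37075073, -0.05693091]), 'qvel': array([ 3.26907712e-04, -6.05722187e-04,  1.40043504e-03, -1.05277145e-03,
       -3.46991424e-04, -4.28346458e-05, -1.39385725e-03]), 'effort': array([-2.58547143e-04, -4.91284704e+01, -4.03903294e-01, -3.12526345e+01,
       -6.40594075e-02,  4.37659642e-02,  1.61017233e-04]), 'position': array([ 6.49451174e+02, -4.45108949e-02,  2.21446320e+02]), 'eef_rot': array([-2.22053650e+00, -2.22055088e+00,  2.21614060e-03]), 'contact_force': array([-1.0035692 , -0.63322884,  0.67678996]), 'moment': array([-0.04570446,  0.00998186,  0.02714255]), 'grip_force': 0.0, 'gripper_width': 87.02206566092524}
18.700000000000003
scene iron 0.97 [170. 190. 226. 220.] [ 5
[... 667 characters left out ...]
22.0]]
side iron 0.53 [279. 176. 301. 210.] [409. -41.  17.] [[364.0, -106.0, 1.0], [449.0, -2.0, 21.0]]
side stand 0.78 [231. 142. 278. 179.] [ 550. -127.   25.] [[489.0, -238.0, 4.0], [594.0, -75.0, 49.0]]
side mat 0.56 [144. 204. 260. 268.] [535. 197.   4.] [[418.0, 103.0, 2.0], [660.0, 279.0, 7.0]]
side fork 0.68 [302. 259. 380. 307.] [201. 276.  47.] [[115.0, 215.0, 2.0], [267.0, 334.0, 51.0]]
side fork 0.62 [245. 159. 252. 162.] [ 557. -138.   36.] [[550.0, -148.0, 32.0], [566.0, -117.0, 42.0]]
side fork 0.57 [ 74. 268. 117. 315.] [621. 471.  49.] [[599.0, 427.0, 2.0], [672.0, 496.0, 63.0]]
side fork 0.35 [153. 161. 173. 183.] [771.  17.  34.] [[749.0, -24.0, 2.0], [806.0, 37.0, 39.0]]
```

Run:
```python
import cv2,numpy as np
a=cv2.imread("pics/scene0.png")
b=cv2.resize(a[140:310,130:420],None,fx=2.7,fy=2.7,interpolation=cv2.INTER_CUBIC)
cv2.imwrite("pics/v1.png",b)
print(b.shape)
```

```text
(459, 783, 3)
```

View pics/v1.png

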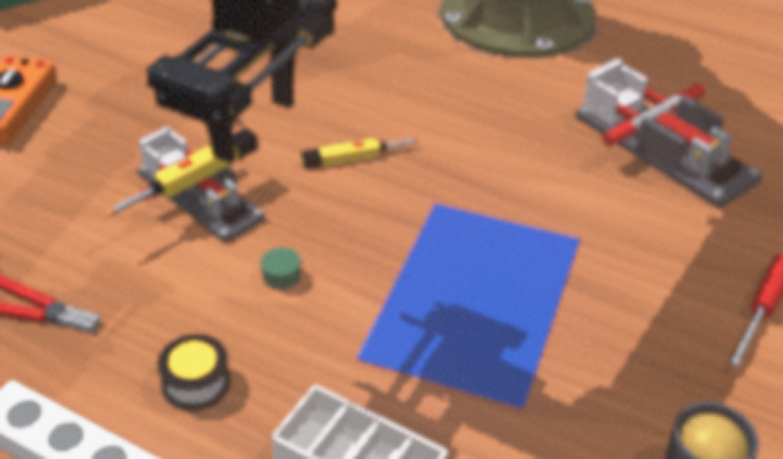

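The candidates for the iron are the one across the stand (scene ~198,204; ~200 mm long), a smaller one on the table (~258,196), and a third seen by the side camera (~314,161). For the stand they are the one under the iron (~204,207) and a larger one near the base (~372,184). I'll take the iron lying on a stand and that stand, then check both in a close wrist view.

```bash
python3 -m creep '[{"tx":-0.025,"ty":-0.04,"tz":0.03},{"tx":-0.05,"ty":-0.08,"tz":0.06},{"tx":-0.08,"ty":-0.12,"tz":0.08},{"tx":-0.08,"ty":-0.15,"tz":0.1},{"tx":-0.08,"ty":-0.15,"tz":0.1},{"tx":-0.08,"ty":-0.15,"tz":0.1}]'
cat > look.py <<'E'
from h import *
import sys
o=observe(); c=cam("wrist"); im,d=read_camera("wrist"); P=pts("wrist",d,c)
n=sys.argv[1]; np.savez(n+".npz",im=im,d=d,P=P); cv2.imwrite(f"pics/{n}.png",im)
print(np.round(o["position"],1),np.round(o["eef_rot"],3),o["clock"],o["gripper_width"],c[1],c[2].round(2).tolist())
for t in sys.argv[2:]:
    for k in trace("wrist",t):
        m=k["region"]; q=P[m]; q=q[~np.isnan(q[:,0])]
        print(t,round(k["score"],2),np.round(k["box"]),m.sum(),np.round(np.percentile(q,[2,50,98],axis=0)).tolist())
for t in ["iron","iron_tip","iron_tail","stand","cup","fork_bar"]:
    for k in place_of("wrist",t)[:2]:
        u,v=np.round(k["centre"]).astype(int); print("pt",t,round(k["score"],2),u,v,P[v,u].round() if 0<=u<512 and 0<=v<384 else '')
E
python3 look.py w1 iron stand fork
```

```text
[650.   -0.  222.5] [ 2.221  2.221 -0.   ] 0.5 87.06592156315574 [650.26349683  69.75963993 384.32905491] [[1.0, -0.0, -0.0], [0.0, 0.97, 0.26], [0.0, -0.26, 0.97]]
iron 0.87 [160. 277. 231. 316.] 1922 [[538.0, -168.0, 44.0], [575.0, -149.0, 65.0], [615.0, -132.0, 68.0]]
iron 0.66 [  0. 150. 108. 232.] 1626 [[348.0, -78.0, -1.0], [402.0, -37.0, 14.0], [450.0, 12.0, 19.0]]
stand 0.69 [156. 216. 225. 319.] 1711 [[516.0, -207.0, 3.0], [568.0, -97.0, 10.0], [606.0, -70.0, 67.0]]
fork 0.58 [164. 274. 198. 316.] 141 [[526.0, -191.0, 31.0], [559.0, -143.0, 34.0], [568.0, -135.0, 36.0]]
pt iron 0.71 72 205 [421. -50.  14.]
pt iron 0.69 180 287 [ 557. -137.   54.]
pt iron_tip 0.55 0 150 [344.  17.  11.]
pt stand 0.91 189 277 [ 563. -137.   34.]
pt cup 0.65 177 328 [634.  26. 330.]invalid input at $[0]: expected keys tx, ty, tz, yaw
```

View pics/w1.png

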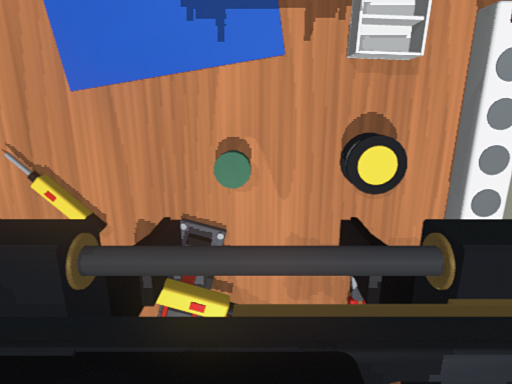

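The wrist view shows the iron on its stand at (195,295), partly hidden by the gripper, and the tin at (232,170). The smaller iron is at (60,200). The rows need all four keys, so I'll send them again. The camera sits 70 mm on the +y side of the tool, so I'll move the tool past the stand.

```bash
python3 -m creep '[{"tx":-0.02,"ty":-0.05,"tz":0.03,"yaw":0},{"tx":-0.04,"ty":-0.10,"tz":0.05,"yaw":0},{"tx":-0.06,"ty":-0.15,"tz":0.05,"yaw":0},{"tx":-0.08,"ty":-0.2,"tz":0.05,"yaw":0},{"tx":-0.08,"ty":-0.22,"tz":0.05,"yaw":0},{"tx":-0.08,"ty":-0.22,"tz":0.05,"yaw":0},{"tx":-0.08,"ty":-0.22,"tz":0.05,"yaw":0}]'
python3 look.py w2 iron stand fork
```

```text
clock: 1.88
position: [571.0, -217.4, 272.4]
eef_rot: [-2.217, -2.224, -0.002]
contact_force: [-0.2, 0.6, -0.8]
gripper_width: 87.1
grip_force: 0.0
[ 571.  -217.4  272.4] [-2.217e+00 -2.224e+00 -2.000e-03] 1.875 87.05943774092914 [ 571.02877714 -147.86597627  434.23065567] [[1.0, -0.0, -0.0], [0.0, 0.97, 0.25], [0.0, -0.25, 0.97]]
iron 0.98 [ 98. 146. 153. 232.] 1270 [[345.0, -322.0, -1.0], [393.0, -255.0, 17.0], [425.0, -210.0, 19.0]]
iron 0.84 [185.  76. 344. 137.] 2827 [[491.0, -182.0, 57.0], [559.0, -149.0, 66.0], [660.0, -123.0, 69.0]]
iron 0.78 [ 97.   0. 168.  58.] 1182 [[385.0, -89.0, 8.0], [419.0, -58.0, 17.0], [450.0, -30.0, 19.0]]
iron 0.44 [196.  40. 296. 183.] 6141 [[502.0, -239.0, 0.0], [555.0, -169.0, 24.0], [601.0, -78.0, 47.0]]
stand 0.93 [192.  41. 294. 187.] 6151 [[501.0, -238.0, 1.0], [555.0, -169.0, 25.0], [601.0, -80.0, 48.0]]
fork 0.6 [197.  79. 292. 153.] 1320 [[494.0, -200.0, 32.0], [559.0, -173.0, 35.0], [607.0, -120.0, 37.0]]
pt iron 0.76 133 26 [419. -58.  18.]
pt iron 0.75 133 176 [ 401. -241.   16.]
pt iron_tip 0.96 98 233 [ 523. -185.  346.]
pt iron_tip 0.58 351 137 [ 695. -189.    0.]
pt iron_tail 0.96 162 52 [449. -85.   8.]
pt iron_tail 0.93 187 90 [ 491. -132.   68.]
pt stand 0.89 247 114 [ 557. -158.   66.]
pt cup 0.91 237 160 [ 542. -217.   26.]
pt fork_bar 0.57 245 131 [ 553. -179.   37.]
```

View pics/w2.png

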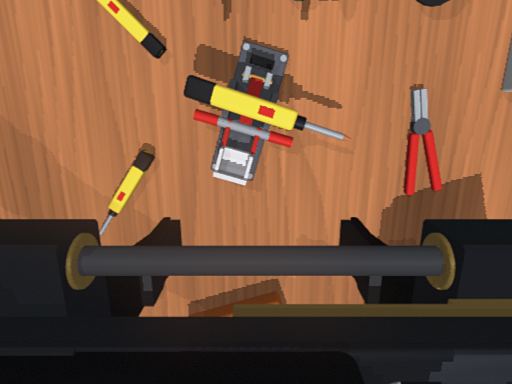

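The close view shows the full-size iron across the stand: tail at (187,90), tip at (347,136). The cup is at (236,162) and the red bar ends are at (195,115) and (292,142). The two shorter irons are at (130,25) and (130,185). This confirms my choice, so now I'll fit the poses.

Run:
```python
from h import *
D=np.load("w2.npz"); im=D["im"];P=D["P"]
hsv=cv2.cvtColor(im,cv2.COLOR_BGR2HSV)
V=np.zeros((384,512),bool); V[30:200,175:370]=1
H,S,Z=hsv[...,0],hsv[...,1],P[...,2]
def ax(m,name):
    q=P[m].astype(np.float32); r=cv2.minAreaRect(q[:,:2]); print(name,m.sum(),np.round(r[0],1),np.round(r[1],1),round(r[2],1),cv2.boxPoints(r).round(0).tolist(),"z",np.median(q[:,2]).round(1))
    return q
ax(V&(Z>60)&(Z<75),"handle top")
ax(V&(Z>55)&(Z<75),"iron all")
red=V&((H<6)|(H>174))&(S>150)&(hsv[...,2]>90)&(Z>20)&(Z<42)
n,l,s,c=cv2.connectedComponentsWithStats(red.astype(np.uint8))
for i in range(1,n):
    if s[i,4]>30: ax(l==i,"red%d %s"%(i,s[i]))
lo=V&(Z>6)&(Z<14); ax(lo,"base")
cup=V&(Z>43)&(Z<50)&(np.mgrid[0:384,0:512][0]>140); ax(cup,"cup rim")
K=np.load("scene0.npz"); h=cv2.cvtColor(K["im"],cv2.COLOR_BGR2HSV)
m=(h[...,0]>100)&(h[...,0]<130)&(h[...,1]>120)&(K["P"][...,2]>-5)&(K["P"][...,2]<12)&(np.mgrid[0:384,0:512][1]>255)&(np.mgrid[0:384,0:512][0]>200)
P=K["P"]; ax(m,"mat")
```

```text
Traceback (most recent call last):
cv2.error: OpenCV(4.12.0) /io/opencv/modules/imgproc/src/convhull.cpp:143: error: (-215:Assertion failed) total >= 0 && (depth == CV_32F || depth == CV_32S) in function 'convexHull'
```

```bash
cat > fit.py <<'E'
from h import *
def ax(P,m,name):
    q=np.ascontiguousarray(P[m].astype(np.float32)); 
    if len(q)<5: print(name,len(q)); return q
    r=cv2.minAreaRect(np.ascontiguousarray(q[:,:2])); print(name,m.sum(),np.round(r[0],1),np.round(r[1],1),round(r[2],1),cv2.boxPoints(r).round(0).tolist(),"z",np.median(q[:,2]).round(1))
    return q
E
python3 - <<'E'
from fit import *
D=np.load("w2.npz"); im=D["im"];P=D["P"]
hsv=cv2.cvtColor(im,cv2.COLOR_BGR2HSV)
V=np.zeros((384,512),bool); V[30:200,175:370]=1
H,S,Z=hsv[...,0],hsv[...,1],P[...,2]
ax(P,V&(Z>60)&(Z<75),"handle top")
ax(P,V&(Z>50)&(Z<75),"iron all")
red=V&((H<6)|(H>174))&(S>150)&(hsv[...,2]>90)&(Z>20)&(Z<42)
n,l,s,c=cv2.connectedComponentsWithStats(red.astype(np.uint8))
for i in range(1,n):
    if s[i,4]>30: ax(P,l==i,"red%d %s"%(i,s[i]))
ax(P,V&(Z>6)&(Z<14),"base")
ax(P,V&(Z>43)&(Z<52)&(np.mgrid[0:384,0:512][0]>140),"cup rim")
K=np.load("scene0.npz"); h=cv2.cvtColor(K["im"],cv2.COLOR_BGR2HSV)
m=(h[...,0]>100)&(h[...,0]<130)&(h[...,1]>120)&(K["P"][...,2]>-5)&(K["P"][...,2]<12)&(np.mgrid[0:384,0:512][1]>255)&(np.mgrid[0:384,0:512][0]>200)
ax(K["P"],m,"mat")
E
```

```text
handle top 2636 [ 570.3 -153. ] [ 24.8 175.1] 72.3 [[483.0, -138.0], [650.0, -191.0], [658.0, -168.0], [491.0, -115.0]] z 66.5
iron all 2978 [ 582.1 -156.8] [ 24.8 199.8] 72.3 [[483.0, -138.0], [673.0, -199.0], [681.0, -175.0], [491.0, -115.0]] z 66.3
red1 [247  77  16  20 213] 213 [ 564.5 -126.5] [19.5 15.2] 74.1 [[554.0, -134.0], [569.0, -138.0], [574.0, -119.0], [560.0, -115.0]] z 33.7
red2 [193 109  26  17 254] 254 [ 504.3 -162.8] [12.9 29.3] 73.4 [[488.0, -165.0], [517.0, -173.0], [520.0, -161.0], [492.0, -152.0]] z 35.4
red3 [239 116  14   9  83] 83 [ 553.  -166.1] [ 7.8 15.2] 72.1 [[545.0, -168.0], [559.0, -172.0], [561.0, -165.0], [547.0, -160.0]] z 33.6
red5 [222 127   8  19  91] 91 [ 527.7 -185.7] [23.4  5.6] 73.9 [[522.0, -196.0], [527.0, -198.0], [534.0, -175.0], [528.0, -174.0]] z 34.4
red7 [268 131  25  16 241] 241 [ 596.6 -189.3] [13.  28.9] 73.5 [[581.0, -191.0], [609.0, -200.0], [612.0, -187.0], [585.0, -179.0]] z 35.3
red8 [251 136   8  19  81] 81 [ 564.1 -196.4] [23.7  5.5] 74.6 [[558.0, -207.0], [564.0, -209.0], [570.0, -186.0], [565.0, -184.0]] z 34.5
base 2572 [ 554.6 -159.7] [169.8  59.9] 74.1 [[502.0, -233.0], [560.0, -250.0], [607.0, -86.0], [549.0, -70.0]] z 9.7
cup rim 303 [ 536.6 -222.6] [35.7 41.8] 74.1 [[512.0, -234.0], [552.0, -246.0], [562.0, -211.0], [521.0, -200.0]] z 46.3
mat 3659 [542.1 189.4] [249.3 165.7] 9.2 [[406.0, 251.0], [432.0, 88.0], [678.0, 127.0], [652.0, 291.0]] z 1.4
```

```bash
python3 -m creep '[{"tx":-0.0014,"ty":0.01,"tz":-0.017,"yaw":10.3},{"tx":-0.0028,"ty":0.02,"tz":-0.034,"yaw":20.6},{"tx":-0.004,"ty":0.03,"tz":-0.05,"yaw":31},{"tx":-0.0056,"ty":0.04,"tz":-0.07,"yaw":41.3},{"tx":-0.007,"ty":0.05,"tz":-0.085,"yaw":51.6},{"tx":-0.0085,"ty":0.06,"tz":-0.1,"yaw":62},{"tx":-0.0096,"ty":0.07,"tz":-0.12,"yaw":72.3},{"tx":-0.0096,"ty":0.07,"tz":-0.12,"yaw":72.3},{"tx":-0.0096,"ty":0.07,"tz":-0.12,"yaw":72.3},{"tx":-0.0096,"ty":0.07,"tz":-0.12,"yaw":72.3}]' 0.05 20
python3 - <<'E'
from h import *
o=observe();print(R.from_rotvec(o["eef_rot"]).as_matrix().round(3), o["joint_pos"].round(2))
E
```

```text
clock: 3.62
position: [561.1, -150.9, 153.7]
eef_rot: [0.487, 3.102, -0.001]
contact_force: [-0.2, -0.7, 0.3]
gripper_width: 50.0
grip_force: 0.0
[[-0.952  0.306  0.002]
 [ 0.306  0.952 -0.001]
 [-0.002 -0.    -1.   ]] [ 0.31  0.22 -0.11  1.72  0.02  1.2   1.46]
```

```bash
python3 -m creep '[{"tx":0,"ty":0.001,"tz":-0.04,"yaw":0},{"tx":0,"ty":0.001,"tz":-0.07,"yaw":0},{"tx":0,"ty":0.001,"tz":-0.09,"yaw":0},{"tx":0,"ty":0.001,"tz":-0.107,"yaw":0},{"tx":0,"ty":0.001,"tz":-0.107,"yaw":0},{"tx":0,"ty":0.001,"tz":-0.107,"yaw":0}]' && python3 -m creep '[{"tx":0,"ty":0,"tz":0,"yaw":0},{"tx":0,"ty":0,"tz":0,"yaw":0},{"tx":0,"ty":0,"tz":0,"yaw":0},{"tx":0,"ty":0,"tz":0,"yaw":0},{"tx":0,"ty":0,"tz":0,"yaw":0},{"tx":0,"ty":0,"tz":0,"yaw":0}]' 0.015 25
```

```text
clock: 4.38
position: [561.2, -149.3, 46.6]
eef_rot: [0.484, 3.102, -0.0]
contact_force: [0.6, -0.3, 0.3]
gripper_width: 49.6
grip_force: 0.0
clock: 5.12
position: [560.5, -149.1, 45.8]
eef_rot: [0.483, 3.104, -0.0]
contact_force: [-0.4, -0.6, 3.1]
gripper_width: 23.6
grip_force: 25.0
```

```bash
python3 -m creep '[{"tx":0,"ty":0,"tz":0.015,"yaw":0},{"tx":0,"ty":0,"tz":0.045,"yaw":0},{"tx":0,"ty":0,"tz":0.08,"yaw":0},{"tx":-0.004,"ty":0.03,"tz":0.1,"yaw":2},{"tx":-0.01,"ty":0.08,"tz":0.1,"yaw":6},{"tx":-0.017,"ty":0.135,"tz":0.1,"yaw":10},{"tx":-0.024,"ty":0.19,"tz":0.1,"yaw":15},{"tx":-0.031,"ty":0.245,"tz":0.1,"yaw":20},{"tx":-0.037,"ty":0.295,"tz":0.1,"yaw":24},{"tx":-0.041,"ty":0.325,"tz":0.1,"yaw":26.9},{"tx":-0.041,"ty":0.335,"tz":0.1,"yaw":26.9},{"tx":-0.041,"ty":0.335,"tz":0.1,"yaw":26.9}]'
python3 - <<'E'
from fit import *
for n in ["side","scene"]:
    im,d=read_camera(n); P=pts(n,d); cv2.imwrite(f"pics/{n}1.png",im)
    for k in trace(n,"iron"):
        q=P[k["region"]]; print(n,k["score"],k["box"],np.nanmedian(q,0).round(),np.nanpercentile(q,[2,98],axis=0).round().tolist())
E
```

```text
clock: 6.62
position: [519.9, 184.7, 145.5]
eef_rot: [0.25, -3.131, 0.001]
contact_force: [0.6, 0.1, -2.0]
gripper_width: 24.1
grip_force: 25.0
side 0.83 [161.4, 172.9, 239.9, 194.1] [489. 189. 160.] [[444.0, 164.0, 144.0], [627.0, 205.0, 170.0]]
side 0.78 [277.9, 177.3, 302.4, 210.9] [402. -37.  16.] [[350.0, -87.0, 0.0], [448.0, 12.0, 21.0]]
side 0.52 [301.0, 154.0, 328.3, 167.1] [ 390. -247.   16.] [[360.0, -294.0, 1.0], [423.0, -208.0, 22.0]]
scene 0.84 [293.2, 184.9, 318.7, 237.4] [554. 191. 163.] [[431.0, 121.0, 0.0], [636.0, 204.0, 168.0]]
scene 0.65 [241.7, 194.1, 273.8, 199.6] [417. -47.  13.] [[372.0, -85.0, -2.0], [454.0, -11.0, 19.0]]
```

```bash
python3 -m creep '[{"tx":0,"ty":0,"tz":-0.045,"yaw":0},{"tx":0,"ty":0,"tz":-0.09,"yaw":0},{"tx":0,"ty":0,"tz":-0.118,"yaw":0},{"tx":0,"ty":0,"tz":-0.128,"yaw":0},{"tx":0,"ty":0,"tz":-0.132,"yaw":0},{"tx":0,"ty":0,"tz":-0.135,"yaw":0},{"tx":0,"ty":0,"tz":-0.1375,"yaw":0},{"tx":0,"ty":0,"tz":-0.1375,"yaw":0},{"tx":0,"ty":0,"tz":-0.1375,"yaw":0}]'
```

```text
clock: 7.95
position: [519.7, 186.1, 8.5]
eef_rot: [-0.252, 3.131, 0.0]
contact_force: [-0.4, -0.0, -1.3]
gripper_width: 23.6
grip_force: 25.0
```

```bash
python3 -m creep '[{"tx":0,"ty":0,"tz":-0.001,"yaw":0},{"tx":0,"ty":0,"tz":-0.002,"yaw":0},{"tx":0,"ty":0,"tz":-0.002,"yaw":0},{"tx":0,"ty":0,"tz":-0.002,"yaw":0}]'
```

```text
clock: 8.45
position: [519.4, 186.0, 6.1]
eef_rot: [-0.252, 3.131, 0.0]
contact_force: [0.2, -0.6, -2.8]
gripper_width: 23.7
grip_force: 25.0
```

```bash
python3 -m creep '[{"tx":0,"ty":0,"tz":-0.001,"yaw":0},{"tx":0,"ty":0,"tz":-0.001,"yaw":0},{"tx":0,"ty":0,"tz":-0.001,"yaw":0}]';python3 -c "
from cell import *
print(observe()['contact_force'])"
```

```text
clock: 8.82
position: [519.5, 186.0, 5.8]
eef_rot: [-0.252, 3.131, -0.0]
contact_force: [-2.5, -1.1, 6.1]
gripper_width: 23.9
grip_force: 25.0
[-2.54865717 -1.14907679  6.09791831]
```

```bash
python3 -m creep '[{"tx":0,"ty":0,"tz":-0.001,"yaw":0},{"tx":0,"ty":0,"tz":-0.001,"yaw":0},{"tx":0,"ty":0,"tz":-0.001,"yaw":0}]'
```

```text
clock: 9.2
position: [519.5, 186.0, 5.8]
eef_rot: [-0.252, 3.131, -0.001]
contact_force: [-5.4, -2.0, 11.7]
gripper_width: 23.9
grip_force: 25.0
```

Contact is made, so I'll release and retreat towards the bar end at stand y = -48.

```bash
python3 -m creep '[{"tx":0,"ty":0,"tz":0.0015,"yaw":0},{"tx":0,"ty":0,"tz":0.0015,"yaw":0},{"tx":0,"ty":0,"tz":0.0015,"yaw":0},{"tx":0,"ty":0,"tz":0.03,"yaw":0},{"tx":0,"ty":0,"tz":0.08,"yaw":0},{"tx":0,"ty":0,"tz":0.13,"yaw":0},{"tx":0,"ty":0,"tz":0.17,"yaw":0},{"tx":0,"ty":0,"tz":0.2,"yaw":0},{"tx":0,"ty":0,"tz":0.2,"yaw":0},{"tx":0,"ty":0,"tz":0.2,"yaw":0}]' 0.05 15 && python3 look.py w3 iron
python3 - <<'E'
from fit import *
D=np.load("w3.npz");P=D["P"]
print(np.nanmin(P[...,0]),np.nanmax(P[...,0]))
Z=P[...,2]; V=(P[...,0]>380)&(P[...,0]<700)&(P[...,1]>60)&(P[...,1]<320)
ax(P,V&(Z>18)&(Z<40),"handle")
ax(P,V&(Z>10)&(Z<40),"iron")
E
```

```text
clock: 10.45
position: [518.8, 185.7, 202.8]
eef_rot: [0.252, -3.13, 0.001]
contact_force: [0.4, -0.9, -0.4]
gripper_width: 49.9
grip_force: 0.0
[518.8 185.7 202.8] [ 2.52e-01 -3.13e+00  1.00e-03] 10.45 49.890319161771686 [450.15371003 174.21696399 364.72487529] [[-0.16, -0.95, -0.25], [0.99, -0.16, -0.04], [0.0, -0.26, 0.97]]
iron 0.68 [ 7.  0. 94. 69.] 2533 [[382.0, -84.0, -0.0], [414.0, -49.0, 16.0], [451.0, -14.0, 19.0]]
iron 0.53 [ 69. 201. 110. 220.] 438 [[596.0, -20.0, 1.0], [602.0, -0.0, 22.0], [609.0, 14.0, 25.0]]
pt iron 0.96 53 34 [416. -43.  14.]
pt iron 0.62 259 158 [506. 183.  25.]
pt iron_tail 0.67 18 59 [446. -77.  17.]
305.9144718300618 778.298249486498
handle 2797 [527.1 186.6] [166.4  24.4] 9.3 [[443.0, 185.0], [447.0, 161.0], [611.0, 188.0], [607.0, 212.0]] z 26.5
iron 2880 [527.9 186.8] [168.1  24.4] 9.3 [[443.0, 185.0], [447.0, 161.0], [613.0, 188.0], [609.0, 212.0]] z 26.5
```

View pics/w3.png

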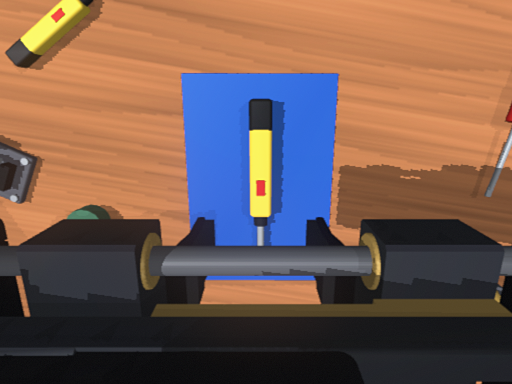

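The iron lies whole on the mat, with its tail at (261,100) and its axis at 9.3°. Next I'll move over the bar end.

```bash
python3 -m creep '[{"tx":0.004,"ty":-0.02,"tz":0,"yaw":-2},{"tx":0.013,"ty":-0.065,"tz":0,"yaw":-5},{"tx":0.023,"ty":-0.115,"tz":0,"yaw":-8},{"tx":0.035,"ty":-0.17,"tz":0,"yaw":-11},{"tx":0.046,"ty":-0.225,"tz":0,"yaw":-15},{"tx":0.057,"ty":-0.28,"tz":-0.02,"yaw":-19},{"tx":0.067,"ty":-0.33,"tz":-0.05,"yaw":-23},{"tx":0.0745,"ty":-0.365,"tz":-0.075,"yaw":-25.1},{"tx":0.0767,"ty":-0.3752,"tz":-0.084,"yaw":-25.1},{"tx":0.0767,"ty":-0.3752,"tz":-0.1,"yaw":-25.1},{"tx":0.0767,"ty":-0.3752,"tz":-0.1,"yaw":-25.1}]' 0.04 15
```

```text
clock: 12.22
position: [595.5, -187.0, 103.1]
eef_rot: [-0.43, -3.11, -0.002]
contact_force: [-0.5, 0.7, -0.1]
gripper_width: 40.0
grip_force: 0.0
```

```bash
python3 -m creep '[{"tx":0,"ty":0,"tz":-0.03,"yaw":0},{"tx":0,"ty":0,"tz":-0.06,"yaw":0},{"tx":0,"ty":0,"tz":-0.08,"yaw":0},{"tx":0,"ty":0,"tz":-0.089,"yaw":0},{"tx":0,"ty":0,"tz":-0.089,"yaw":0},{"tx":0,"ty":0,"tz":-0.089,"yaw":0}]' && python3 -m creep '[{"tx":0,"ty":0,"tz":0,"yaw":0},{"tx":0,"ty":0,"tz":0,"yaw":0},{"tx":0,"ty":0,"tz":0,"yaw":0},{"tx":0,"ty":0,"tz":0,"yaw":0},{"tx":0,"ty":0,"tz":0,"yaw":0},{"tx":0,"ty":0,"tz":0,"yaw":0}]' 0.0 15
```

```text
clock: 12.98
position: [597.1, -189.4, 16.3]
eef_rot: [0.434, 3.109, -0.0]
contact_force: [-0.4, 0.5, 0.3]
gripper_width: 40.1
grip_force: 0.0
clock: 13.72
position: [596.1, -189.4, 15.2]
eef_rot: [0.435, 3.111, -0.0]
contact_force: [-1.0, -1.2, 1.1]
gripper_width: 11.3
grip_force: 15.0
```

```bash
python3 -m creep '[{"tx":0.0002,"ty":0.0005,"tz":0.008,"yaw":0},{"tx":0.0006,"ty":0.002,"tz":0.016,"yaw":0},{"tx":0.0023,"ty":0.008,"tz":0.031,"yaw":0},{"tx":0.005,"ty":0.0175,"tz":0.0438,"yaw":0},{"tx":0.0085,"ty":0.0298,"tz":0.0537,"yaw":0},{"tx":0.0126,"ty":0.0442,"tz":0.0599,"yaw":0},{"tx":0.017,"ty":0.0596,"tz":0.062,"yaw":0},{"tx":0.0194,"ty":0.0679,"tz":0.0614,"yaw":0},{"tx":0.0217,"ty":0.0761,"tz":0.0596,"yaw":0},{"tx":0.0217,"ty":0.0761,"tz":0.0596,"yaw":0},{"tx":0.0217,"ty":0.0761,"tz":0.0596,"yaw":0}]' - 15
```

```text
clock: 15.1
position: [618.9, -111.5, 75.6]
eef_rot: [0.433, 3.11, 0.003]
contact_force: [-0.4, 0.4, 6.3]
gripper_width: 11.0
grip_force: 15.0
```

```bash
python3 -m creep '[{"tx":0,"ty":0,"tz":0,"yaw":0},{"tx":0,"ty":0,"tz":0,"yaw":0},{"tx":0.001,"ty":0.003,"tz":0,"yaw":0},{"tx":0.001,"ty":0.003,"tz":0,"yaw":0},{"tx":0.001,"ty":0.003,"tz":0.03,"yaw":0},{"tx":0.001,"ty":0.003,"tz":0.08,"yaw":0},{"tx":0.001,"ty":0.003,"tz":0.12,"yaw":0},{"tx":-0.02,"ty":0.0,"tz":0.14,"yaw":-8},{"tx":-0.04,"ty":-0.05,"tz":0.15,"yaw":-16},{"tx":-0.06,"ty":-0.1,"tz":0.15,"yaw":-26},{"tx":-0.06,"ty":-0.12,"tz":0.15,"yaw":-36},{"tx":-0.06,"ty":-0.12,"tz":0.15,"yaw":-46}]' 0.04 15 && python3 look.py w4 stand fork
python3 - <<'E'
from fit import *
D=np.load("w4.npz");P=D["P"];im=D["im"]
o=np.array([554.6,-159.7]);a=np.deg2rad(74.1)
S=np.stack([(P[...,0]-o[0])*np.cos(a)+(P[...,1]-o[1])*np.sin(a),-(P[...,0]-o[0])*np.sin(a)+(P[...,1]-o[1])*np.cos(a),P[...,2]],-1)
h=cv2.cvtColor(im,cv2.COLOR_BGR2HSV); red=((h[...,0]<6)|(h[...,0]>174))&(h[...,1]>150)&(abs(S[...,0])<130)&(abs(S[...,1])<75)&(S[...,2]>20)&(S[...,2]<140)
q=S[red]; print(len(q)); 
for s in (1,-1):
    e=q[(q[:,1]*s>36)&(q[:,1]*s<60)]; print(len(e), e and 0 if len(e)==0 else np.median(e,0))
print(q[:,2].max(), q[q[:,2]>100].mean(0))
E
```

```text
clock: 16.6
position: [556.7, -236.2, 224.6]
eef_rot: [1.63, 2.686, -0.002]
contact_force: [1.1, -0.3, -0.3]
gripper_width: 39.8
grip_force: 0.0
[ 556.7 -236.2  224.6] [ 1.630e+00  2.686e+00 -2.000e-03] 16.6 39.79043487059479 [ 524.60957734 -174.21698848  386.35887178] [[0.89, -0.45, -0.12], [0.46, 0.86, 0.23], [0.0, -0.26, 0.97]]
stand 0.81 [222.   0. 410. 176.] 10774 [[515.0, -236.0, 8.0], [558.0, -134.0, 25.0], [623.0, -78.0, 107.0]]
fork 0.74 [305.   1. 408. 103.] 3178 [[526.0, -117.0, 37.0], [572.0, -97.0, 91.0], [631.0, -76.0, 112.0]]
pt iron 0.62 131 109 [ 398. -246.   18.]
pt iron_tip 0.68 58 151 [ 332. -338.   -0.]
pt iron_tail 0.87 165 89 [ 419. -211.   -1.]
pt stand 0.89 286 107 [ 553. -163.   10.]
pt stand 0.23 257 146 [ 543. -217.   25.]
1963
298 [67.63027976 43.1747602  91.75596003]
421 [ 68.9934605  -47.91716816  91.89332255]
114.71311421652501 [ 77.66884876  -0.58786974 109.06804712]
```

View pics/w4.png

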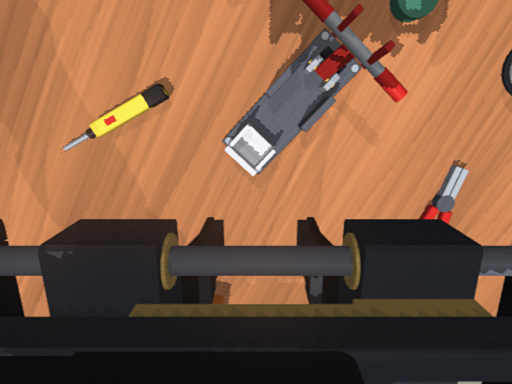

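The fork stands past centre: the bar measures x≈69, z≈92 at its top surface, with its ends at (320,5) and (400,92). Now back to the iron's tail.

```bash
python3 -m creep '[{"tx":-0.005,"ty":0.025,"tz":0,"yaw":7},{"tx":-0.015,"ty":0.065,"tz":0,"yaw":14},{"tx":-0.025,"ty":0.11,"tz":0,"yaw":22},{"tx":-0.037,"ty":0.155,"tz":0,"yaw":30},{"tx":-0.049,"ty":0.2,"tz":0,"yaw":38},{"tx":-0.06,"ty":0.245,"tz":0,"yaw":46},{"tx":-0.07,"ty":0.29,"tz":0,"yaw":54},{"tx":-0.081,"ty":0.335,"tz":-0.03,"yaw":62},{"tx":-0.091,"ty":0.375,"tz":-0.07,"yaw":68},{"tx":-0.098,"ty":0.4,"tz":-0.12,"yaw":71.2},{"tx":-0.099,"ty":0.4086,"tz":-0.15,"yaw":71.2},{"tx":-0.099,"ty":0.4086,"tz":-0.15,"yaw":71.2}]' 0.05 6
```

```text
clock: 18.55
position: [456.6, 175.6, 72.7]
eef_rot: [0.259, -3.126, 0.001]
contact_force: [-0.2, -0.8, 0.5]
gripper_width: 50.1
grip_force: 0.0
```

```bash
python3 -m creep '[{"tx":0,"ty":0,"tz":-0.02,"yaw":0},{"tx":0,"ty":0,"tz":-0.05,"yaw":0},{"tx":0,"ty":0,"tz":-0.0675,"yaw":0},{"tx":0,"ty":0,"tz":-0.0675,"yaw":0},{"tx":0,"ty":0,"tz":-0.0675,"yaw":0}]'
```

```text
clock: 19.18
position: [459.9, 175.7, 8.4]
eef_rot: [-0.254, 3.129, 0.001]
contact_force: [0.1, 0.2, 0.4]
gripper_width: 50.2
grip_force: 0.0
```

```bash
python3 -m creep '[{"tx":0,"ty":0,"tz":0,"yaw":0},{"tx":0,"ty":0,"tz":0,"yaw":0},{"tx":0,"ty":0,"tz":0,"yaw":0},{"tx":0,"ty":0,"tz":0,"yaw":0},{"tx":0,"ty":0,"tz":0,"yaw":0},{"tx":0,"ty":0,"tz":0,"yaw":0}]' 0.015 6 && python3 -m creep '[{"tx":0.0015,"ty":0.0002,"tz":0.010,"yaw":0},{"tx":0.0036,"ty":0.0006,"tz":0.0194,"yaw":0},{"tx":0.0055,"ty":0.0009,"tz":0.028,"yaw":0},{"tx":0.0073,"ty":0.0012,"tz":0.0362,"yaw":0},{"tx":0.0097,"ty":0.0016,"tz":0.044,"yaw":0},{"tx":0.0121,"ty":0.002,"tz":0.0517,"yaw":0},{"tx":0.015,"ty":0.0025,"tz":0.0592,"yaw":0},{"tx":0.0182,"ty":0.003,"tz":0.0667,"yaw":0},{"tx":0.022,"ty":0.0036,"tz":0.074,"yaw":0},{"tx":0.0257,"ty":0.0042,"tz":0.0811,"yaw":0},{"tx":0.0257,"ty":0.0042,"tz":0.0811,"yaw":0}]'
python3 - <<'E'
from fit import *
for n in ["side","scene"]:
    im,d=read_camera(n); P=pts(n,d); cv2.imwrite(f"pics/{n}2.png",im); np.savez(f"{n}2.npz",im=im,P=P)
    for k in trace(n,"iron")[:1]:
        q=P[k["region"]]; q=q[~np.isnan(q[:,0])]; print(n,k["score"],k["box"]); 
        for lo in range(430,660,25):
            s=q[(q[:,0]>=lo)&(q[:,0]<lo+25)]
            if len(s)>3: print(lo,len(s),np.median(s,0).round(1),s[:,2].max().round(1))
E
```

```text
clock: 19.92
position: [458.9, 175.6, 7.4]
eef_rot: [-0.255, 3.131, 0.0]
contact_force: [-0.4, -0.3, 3.1]
gripper_width: 23.7
grip_force: 6.0
clock: 21.3
position: [485.4, 179.9, 89.0]
eef_rot: [-0.254, 3.13, 0.001]
contact_force: [-0.0, 0.7, -1.2]
gripper_width: 23.9
grip_force: 6.0
side 0.83 [167.3, 199.6, 234.3, 227.2]
455 51 [470.7 183.8 103.6] 161.6
480 36 [500.2 194.2  86.4] 105.0
505 114 [518.2 196.5  81.7] 96.5
530 128 [543.1 200.1  68. ] 84.4
555 112 [566.5 203.7  54.9] 71.1
580 53 [590.  202.1  34.4] 55.1
605 45 [617.9 201.9  16. ] 29.8
630 15 [633.4 205.3   9.3] 15.9
scene 0.74 [293.9, 204.5, 317.2, 278.0]
455 4 [478.2 183.2 109.2] 110.5
480 86 [494.6 182.3 101.6] 111.2
505 95 [517.5 186.9  88.2] 99.3
530 95 [542.1 192.3  72.7] 82.4
555 104 [567.8 194.3  59.5] 71.1
580 77 [588.2 198.8  41.8] 54.3
605 35 [617.6 202.2  20.2] 29.9
630 16 [634.1 205.4  10.9] 17.3
```

The tilt is 30° as planned. I'll tighten the grip, lift and carry it to hover over the cradle.

```bash
python3 -m creep '[{"tx":0,"ty":0,"tz":0,"yaw":0},{"tx":0,"ty":0,"tz":0,"yaw":0},{"tx":0,"ty":0,"tz":0,"yaw":0},{"tx":0,"ty":0,"tz":0.01,"yaw":0},{"tx":0,"ty":0,"tz":0.04,"yaw":0},{"tx":0,"ty":0,"tz":0.08,"yaw":0},{"tx":0,"ty":0,"tz":0.12,"yaw":0},{"tx":0,"ty":0,"tz":0.14,"yaw":0},{"tx":0,"ty":0,"tz":0.15,"yaw":0}]' 0.015 40 && python3 -m creep '[{"tx":0.005,"ty":-0.01,"tz":0,"yaw":-6},{"tx":0.012,"ty":-0.03,"tz":0,"yaw":-16},{"tx":0.021,"ty":-0.055,"tz":0,"yaw":-26},{"tx":0.03,"ty":-0.08,"tz":0,"yaw":-36.5},{"tx":0.04,"ty":-0.105,"tz":0,"yaw":-47},{"tx":0.05,"ty":-0.13,"tz":0,"yaw":-57.5},{"tx":0.06,"ty":-0.155,"tz":0,"yaw":-68},{"tx":0.07,"ty":-0.18,"tz":0,"yaw":-78.5},{"tx":0.08,"ty":-0.205,"tz":0,"yaw":-89},{"tx":0.089,"ty":-0.23,"tz":0,"yaw":-99.5},{"tx":0.0967,"ty":-0.2458,"tz":0,"yaw":-109},{"tx":0.0967,"ty":-0.2458,"tz":0,"yaw":-115.2}]' && python3 -m creep '[{"tx":0,"ty":0,"tz":-0.02,"yaw":0},{"tx":0,"ty":0,"tz":-0.04,"yaw":0},{"tx":0,"ty":0,"tz":-0.05,"yaw":0},{"tx":0,"ty":0,"tz":-0.05,"yaw":0},{"tx":0,"ty":0,"tz":-0.05,"yaw":0}]'
cat > chk.py <<'E'
from fit import *
import sys
o=np.array([554.6,-159.7]);a=np.deg2rad(74.1)
ob=observe(); T=ob["position"]; print("TCP",T.round(1),"yaw",np.rad2deg(np.arctan2(*R.from_rotvec(ob["eef_rot"]).as_matrix()[[1,0],1])))
st=lambda P: np.stack([(P[...,0]-o[0])*np.cos(a)+(P[...,1]-o[1])*np.sin(a),-(P[...,0]-o[0])*np.sin(a)+(P[...,1]-o[1])*np.cos(a),P[...,2]],-1)
print("TCP stand",st(T).round(1))
for n in ["side","scene"]:
    im,d=read_camera(n); P=pts(n,d); S=st(P); nm=n+sys.argv[1]; cv2.imwrite(f"pics/{nm}.png",im); np.savez(nm+".npz",im=im,S=S)
    for k in trace(n,"iron")[:1]:
        q=S[k["region"]]; q=q[~np.isnan(q[:,0])]; print(n,round(k["score"],2),np.round(k["box"]))
        for lo in range(-80,130,20):
            s=q[(q[:,0]>=lo)&(q[:,0]<lo+20)]
            if len(s)>3: print(lo,len(s),np.median(s,0).round(1),np.percentile(s[:,1],[5,95]).round(1),np.percentile(s[:,2],95).round(1))
    for t in ["iron_tip","iron_tail"]:
        for k in place_of(n,t)[:2]:
            u,v=np.round(k["centre"]).astype(int); print(t,round(k["score"],2),u,v,S[v,u].round())
E
python3 chk.py 3
```

```text
clock: 22.62
position: [484.7, 179.9, 240.0]
eef_rot: [-0.255, 3.13, 0.001]
contact_force: [0.6, -1.0, -1.9]
gripper_width: 23.5
grip_force: 40.0
clock: 24.12
position: [580.9, -68.3, 237.1]
eef_rot: [-2.513, -1.883, 0.003]
contact_force: [0.2, 0.6, -3.2]
gripper_width: 23.7
grip_force: 40.0
clock: 24.75
position: [581.7, -66.1, 189.1]
eef_rot: [2.507, 1.892, 0.001]
contact_force: [-0.2, 1.3, -1.7]
gripper_width: 24.1
grip_force: 40.0
TCP [581.7 -66.1 189.1] yaw -15.899741159150643
TCP stand [ 97.4  -0.4 189.1]
side 0.78 [277. 177. 302. 207.]
40 54 [ 53.2 137.6  18. ] [125.6 163. ] 20.3
60 78 [ 70.7 167.3  18.2] [147.3 197.2] 20.7
80 86 [ 89.9 203.2  14.3] [181.2 219.8] 19.7
100 20 [105.6 237.4  12.1] [227.5 247.6] 14.4
iron_tip 0.67 332 149 [-247.  139.    0.]
iron_tip 0.54 263 131 [-213. -128.    2.]
iron_tail 0.7 226 120 [112.  -3. 198.]
iron_tail 0.58 297 167 [-76. 112.   2.]
scene 0.77 [242. 194. 271. 202.]
40 45 [ 53.9 131.6  14.2] [120.8 163.2] 18.5
60 88 [ 69.8 160.1  13.4] [133.2 183.9] 18.3
80 55 [ 87.9 189.2  11.9] [173.8 204. ] 18.2
iron_tip 0.61 285 191 [105. 263.  -1.]
iron_tip 0.57 186 176 [-206.   78.   -5.]
iron_tail 0.75 221 176 [115.  -6. 202.]
iron_tail 0.69 241 197 [ 40. 123.  14.]
```

```bash
cat > loc.py <<'E'
from fit import *
import sys
n,zo=sys.argv[1],float(sys.argv[2])   # zo: expected tip z
for c in ["side","scene"]:
    S=np.load(c+n+".npz")["S"]
    exp=zo+(S[...,0]+62)*0.577
    m=(abs(S[...,1])<22)&(abs(S[...,2]-exp)<28)&(S[...,0]>-85)&(S[...,0]<85)&(S[...,2]>zo-12)
    q=S[m]; print(c,len(q))
    for lo in range(-90,90,15):
        s=q[(q[:,0]>=lo)&(q[:,0]<lo+15)]
        if len(s)>3: print(lo,len(s),np.median(s,0).round(1),"y",np.percentile(s[:,1],[5,95]).round(1),"z",np.percentile(s[:,2],[5,95]).round(1))
E
python3 loc.py 3 104
python3 - <<'E'
import cv2,numpy as np
t=[]
for n in ["side","scene"]:
    a=cv2.imread(f"pics/{n}3.png"); x,y=(215,80) if n=="side" else (140,130)
    t.append(cv2.resize(a[y:y+110,x:x+100],None,fx=4,fy=4,interpolation=cv2.INTER_CUBIC))
cv2.imwrite("pics/v3.png",np.hstack(t))
E
```

```text
side 187
-60 5 [-49.1   3.3 113.9] y [2.2 4.7] z [109.6 117.8]
-45 9 [-37.3   3.2 120.5] y [0.2 5. ] z [112.6 126.9]
-30 7 [-23.1   2.8 127.9] y [1.  4.7] z [123.1 131.3]
-15 9 [ -4.1   7.3 138.7] y [ 4.8 10.1] z [133.3 151.3]
0 20 [ 10.4  11.3 146.2] y [ 8.6 13.5] z [138.2 157.2]
15 32 [ 22.3  11.3 157. ] y [ 7.9 13. ] z [141.2 168.4]
30 30 [ 36.7  11.  162.6] y [ 4.9 13.7] z [149.8 176. ]
45 31 [ 52.6  11.5 170.5] y [ 7.1 12.9] z [159.5 186.3]
60 32 [ 66.6  11.3 177.6] y [ 9.4 13.9] z [167.2 191.8]
75 12 [ 77.8  12.  182.7] y [10.6 13.4] z [175.6 190.8]
scene 150
-60 5 [-49.9  -5.3 108.1] y [-6.2 -2.9] z [106.1 110.9]
-45 7 [-38.1  -4.9 115.9] y [-7.2 -2.4] z [111.1 119. ]
-30 5 [-24.7  -6.1 125. ] y [-6.6 -5.2] z [121.  127.9]
-15 6 [ -4.9  -9.4 134.7] y [-13.2  -6.7] z [129.5 149.3]
0 15 [ 10.1 -14.3 145.2] y [-15.9 -12.3] z [135.  154.7]
15 26 [ 23.5 -13.8 156.9] y [-15.5  -1.5] z [141.4 167.1]
30 29 [ 36.5 -13.9 164.5] y [-15.2   2.1] z [148.3 175.2]
45 27 [ 51.2 -13.5 170.7] y [-15.6  -5.7] z [157.7 182.5]
60 27 [ 66.4 -14.1 176.6] y [-15.7 -12.1] z [162.2 189.7]
```

View pics/v3.png

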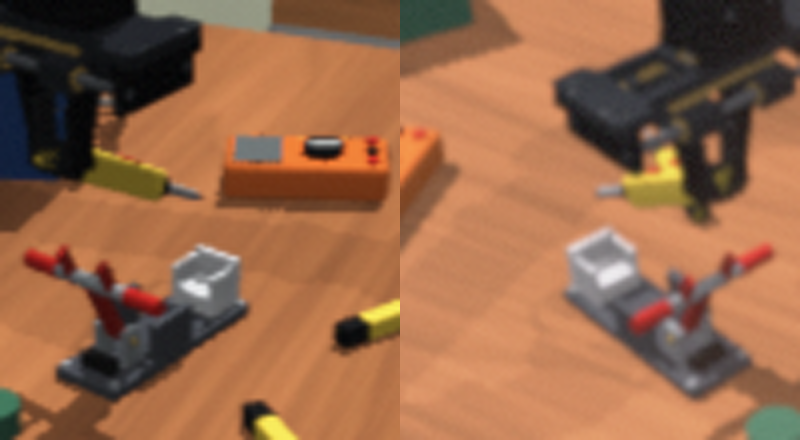

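Both views show the iron pitched about 30° and lined up over the stand: tip at (200,197) in the left crop, fork prongs open below. The axis is about 1 mm towards -y. I'll descend and feel for contact.

```bash
python3 -m creep '[{"tx":-0.001,"ty":0,"tz":-0.015,"yaw":0},{"tx":-0.001,"ty":0,"tz":-0.035,"yaw":0},{"tx":-0.001,"ty":0,"tz":-0.05,"yaw":0},{"tx":-0.001,"ty":0,"tz":-0.06,"yaw":0},{"tx":-0.001,"ty":0,"tz":-0.066,"yaw":0},{"tx":-0.001,"ty":0,"tz":-0.068,"yaw":0},{"tx":-0.001,"ty":0,"tz":-0.068,"yaw":0},{"tx":-0.001,"ty":0,"tz":-0.068,"yaw":0}]'; python3 chk.py 4 >/dev/null; python3 loc.py 4 36
```

```text
clock: 26.15
position: [580.6, -66.2, 120.8]
eef_rot: [2.507, 1.892, 0.001]
contact_force: [-0.5, -0.4, -1.8]
gripper_width: 23.6
grip_force: 40.0
side 372
-90 51 [-78.5  -3.   43.9] y [-18.3  20.7] z [28.1 50. ]
-75 55 [-67.3  -0.4  37.3] y [-18.5  21.7] z [26.3 47.8]
-60 50 [-49.6   3.7  28.5] y [-20.3  21. ] z [25.  45.9]
-45 11 [-39.9   4.2  51.4] y [-1.  13.8] z [27.9 57.8]
-30 6 [-23.8   3.8  60. ] y [1.  6.1] z [54.9 60.4]
-15 8 [-7.4  8.2 67.8] y [ 5.7 17.6] z [50.5 77. ]
0 26 [ 9.2 11.8 82.9] y [ 8.7 14.3] z [69.  90.9]
15 27 [23.5 11.5 88.1] y [ 4.7 13.8] z [75.9 99.5]
30 28 [38.  11.9 99.5] y [ 4.  14.4] z [ 81.4 109.3]
45 29 [ 51.3  12.  103.1] y [ 8.  13.7] z [ 91.2 116. ]
60 38 [ 69.3  11.3 109.8] y [-15.7  15.2] z [ 91.5 123.7]
75 43 [78.1 12.5 98.2] y [-15.5  21.7] z [ 88.8 116.2]
scene 246
-90 45 [-77.1  -2.8  41.3] y [-19.6  11.5] z [26.7 48.2]
-75 34 [-72.1   0.8  34.7] y [-20.8  15.4] z [24.3 43.2]
-60 34 [-52.7  -3.   27.1] y [-21.9  14.6] z [24.5 42.6]
-45 12 [-42.6  -5.   37.5] y [-20.5   6.8] z [24.6 52.1]
-30 8 [-26.6  -4.2  56. ] y [-6.  -2.3] z [50.5 62.3]
-15 4 [ -3.  -10.7  70.8] y [-12.3  -9.6] z [62.9 77.9]
0 9 [  8.2 -12.7  74.5] y [-14.3 -11.7] z [65.4 79.6]
15 17 [ 25.  -12.2  83.6] y [-14.8  -1. ] z [73.4 98.7]
30 24 [ 37.7 -12.4  98. ] y [-15.2   0.2] z [ 81.9 106.6]
45 24 [ 52.1 -12.3 103.5] y [-14.3  -1.5] z [ 91.7 114.6]
60 21 [ 67.3 -12.2 106.6] y [-14.8  -5.8] z [ 89.2 121.2]
75 14 [ 80.3 -13.6 103. ] y [-21.5  -0.6] z [ 89.9 120.3]
```

Centred at y≈0 with no contact yet. I'll lower it slowly.

```bash
python3 -m creep '[{"tx":0,"ty":0,"tz":-0.001,"yaw":0},{"tx":0,"ty":0,"tz":-0.002,"yaw":0},{"tx":0,"ty":0,"tz":-0.003,"yaw":0},{"tx":0,"ty":0,"tz":-0.004,"yaw":0},{"tx":0,"ty":0,"tz":-0.004,"yaw":0},{"tx":0,"ty":0,"tz":-0.004,"yaw":0}]'
```

```text
clock: 27.3
position: [580.2, -66.2, 116.3]
eef_rot: [2.507, 1.893, -0.0]
contact_force: [0.2, 0.0, -1.8]
gripper_width: 23.2
grip_force: 40.0
```

```bash
python3 -m creep '[{"tx":0,"ty":0,"tz":-0.001,"yaw":0},{"tx":0,"ty":0,"tz":-0.002,"yaw":0},{"tx":0,"ty":0,"tz":-0.002,"yaw":0}]'
```

```text
clock: 27.68
position: [580.5, -66.3, 115.8]
eef_rot: [2.507, 1.892, 0.001]
contact_force: [-3.2, 0.7, 6.7]
gripper_width: 23.5
grip_force: 40.0
```

In contact. I'll loosen the grip so the iron settles on both supports and lower a little more.

```bash
python3 -m creep '[{"tx":0,"ty":0,"tz":0,"yaw":0},{"tx":0,"ty":0,"tz":0,"yaw":0},{"tx":0,"ty":0,"tz":0,"yaw":0},{"tx":0,"ty":0,"tz":-0.001,"yaw":0},{"tx":0,"ty":0,"tz":-0.002,"yaw":0},{"tx":0,"ty":0,"tz":-0.003,"yaw":0},{"tx":0,"ty":0,"tz":-0.003,"yaw":0},{"tx":0,"ty":0,"tz":-0.003,"yaw":0}]' 0.015 3; python3 chk.py 5 | grep -E "TCP|tail"; python3 loc.py 5 30
```

```text
clock: 28.68
position: [580.2, -66.2, 111.1]
eef_rot: [2.507, 1.893, -0.0]
contact_force: [0.2, 0.3, 2.3]
gripper_width: 23.8
grip_force: 3.0
TCP [580.2 -66.2 111.1] yaw -15.903592549626714
TCP stand [ 96.9   1.  111.1]
iron_tail 0.7 276 180 [ 25. 105.   2.]
iron_tail 0.58 300 168 [-77. 123.   2.]
iron_tail 0.66 242 200 [ 51. 118.  11.]
iron_tail 0.46 222 201 [115.  -9. 117.]
side 376
-90 41 [-77.9   3.2  39.4] y [-17.2  21.3] z [23.9 49. ]
-75 48 [-67.4  -3.8  33.6] y [-17.9  21.4] z [24.8 46.6]
-60 74 [-49.5   3.2  27.8] y [-18.7  21.2] z [20.6 51.4]
-45 12 [-40.1   5.   58.9] y [ 0.6 15.3] z [20.8 64.5]
-30 6 [-18.8   6.2  68.9] y [4.9 8.8] z [62.9 71.9]
-15 11 [-5.5  9.6 80.3] y [ 3.4 13.3] z [67.2 87.4]
0 27 [ 8.2 11.8 80.2] y [ 7.3 14.5] z [69.  93.4]
15 32 [23.2 11.4 90.4] y [-2.3 14.7] z [ 74.4 101.3]
30 26 [36.2 12.7 95.4] y [-3.7 14. ] z [ 82.1 105.7]
45 36 [ 51.5  12.9 101.1] y [-1.6 15.2] z [ 87.5 113.7]
60 28 [ 71.   13.6 107.3] y [-2.2 21.1] z [ 81.2 119.8]
75 35 [78.3 13.6 97.1] y [-12.2  21.3] z [ 86.4 114.1]
scene 222
-90 27 [-76.9  -7.6  40.5] y [-20.7   5.8] z [24.4 47.3]
-75 45 [-71.5  -2.7  27.3] y [-20.8  11.8] z [22.  46.6]
-60 48 [-50.5  -2.   24.7] y [-21.4  15.3] z [19.5 49.3]
-45 9 [-43.7  -5.1  23.2] y [-18.4   3.4] z [19.6 56.4]
0 5 [  6.2 -12.1  66.5] y [-13.1 -11.4] z [63.3 69.6]
30 28 [ 37.2 -12.3  97.8] y [-14.    4.5] z [ 80.6 104.1]
45 27 [ 52.5 -12.4 102.3] y [-14.5  -2.9] z [ 86.8 110.1]
60 13 [ 67.2 -12.2 107. ] y [-13.9  -6.2] z [ 92.  112.8]
75 16 [ 78.1 -15.1  89.9] y [-20.9  -3.8] z [ 83.3 118.2]
```

Pressing down rotated the iron about the bar and its tip rose to a slope of about 23°. I'll lift the tail gently to undo that.

```bash
python3 -m creep '[{"tx":0,"ty":0,"tz":0.001,"yaw":0},{"tx":0,"ty":0,"tz":0.002,"yaw":0},{"tx":0,"ty":0,"tz":0.003,"yaw":0},{"tx":0,"ty":0,"tz":0.004,"yaw":0},{"tx":0,"ty":0,"tz":0.005,"yaw":0},{"tx":0,"ty":0,"tz":0.005,"yaw":0},{"tx":0,"ty":0,"tz":0.005,"yaw":0}]'; python3 chk.py 6 | grep TCP; python3 loc.py 6 30
python3 - <<'E'
import cv2,numpy as np
t=[]
for n in ["side","scene"]:
    a=cv2.imread(f"pics/{n}6.png"); x,y=(215,90) if n=="side" else (160,150)
    t.append(cv2.resize(a[y:y+100,x:x+80],None,fx=5,fy=5,interpolation=cv2.INTER_CUBIC))
cv2.imwrite("pics/v6.png",np.hstack(t))
E
```

```text
clock: 29.95
position: [580.1, -66.1, 116.3]
eef_rot: [-2.507, -1.893, 0.0]
contact_force: [-1.4, -0.7, -1.3]
gripper_width: 23.7
grip_force: 3.0
TCP [580.1 -66.1 116.3] yaw -15.901162629499472
TCP stand [ 97.    1.1 116.3]
side 374
-90 41 [-77.6  -6.3  38.7] y [-15.7  21.2] z [24.7 47.6]
-75 52 [-69.9   2.9  36.8] y [-18.8  21.5] z [23.  47.3]
-60 70 [-50.2   2.   27.7] y [-20.7  21.7] z [20.1 45.2]
-45 13 [-41.8   4.7  43.4] y [-14.9   8.9] z [22.6 48.1]
-30 7 [-24.    4.1  54.7] y [3.  5.7] z [47.5 55.7]
-15 9 [-5.3  8.4 65.6] y [ 6.4 11.3] z [57.5 79.6]
0 20 [ 7.8 12.7 75.2] y [ 8. 14.] z [61.8 84.5]
15 28 [22.7 12.1 82.2] y [ 8.4 15. ] z [67.7 96.7]
30 28 [37.5 12.7 88.1] y [ 0.6 14.5] z [ 78.6 102.6]
45 32 [ 51.9  13.  100.8] y [ 7.3 15.1] z [ 87.4 112.4]
60 36 [71.5 11.6 96.7] y [-10.4  20.7] z [ 82.  120.3]
75 38 [77.5 11.9 92.5] y [-15.9  21.8] z [ 85.9 113.5]
scene 263
-90 41 [-76.5  -3.3  38.5] y [-15.8  14. ] z [25.6 47.6]
-75 43 [-71.9   0.9  28.8] y [-21.7  15.5] z [21.3 46.6]
-60 34 [-49.9  -3.9  24.9] y [-19.2  15. ] z [19.5 37.4]
-45 17 [-42.7  -3.6  27.3] y [-20.1   4.6] z [19.5 44.6]
-30 4 [-24.6  -3.3  50. ] y [-4.6 -1.7] z [47.8 52.7]
-15 5 [-8.5 -7.8 59.6] y [-10.4  -6.6] z [56.7 70.6]
0 12 [ 10.1 -12.2  67.5] y [-13.9  -3.2] z [59.6 78.1]
15 16 [ 25.4 -11.3  78.3] y [-14.5   1.8] z [67.8 95.3]
30 30 [ 37.  -11.8  90.3] y [-14.5   2.6] z [ 71.1 101. ]
45 26 [ 52.2 -11.6  99. ] y [-13.8  -4. ] z [ 81.2 110.5]
60 16 [ 68.5 -12.1 106.1] y [-14.2  -7. ] z [ 87.6 114.8]
75 19 [ 79.1 -12.5  88.4] y [-21.4  -0.4] z [ 84.2 112.3]
```

View pics/v6.png

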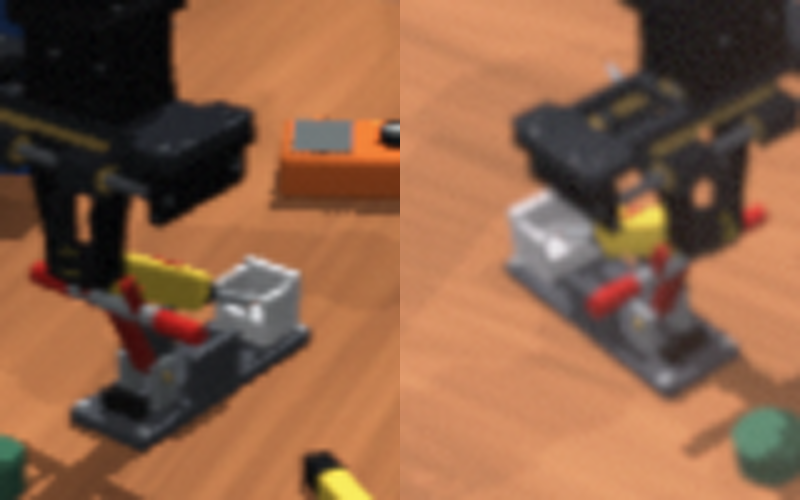

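The tip now sits in the cup (slope about 31°, tip z≈30) and the handle is between the prongs. I'll release and retreat.

```bash
python3 -m creep '[{"tx":0,"ty":0,"tz":0,"yaw":0},{"tx":0,"ty":0,"tz":0,"yaw":0},{"tx":0,"ty":0,"tz":0,"yaw":0},{"tx":0,"ty":0,"tz":0,"yaw":0},{"tx":0,"ty":0,"tz":0.02,"yaw":0},{"tx":0,"ty":0,"tz":0.06,"yaw":0},{"tx":0,"ty":0,"tz":0.1,"yaw":0},{"tx":-0.01,"ty":0.05,"tz":0.12,"yaw":0},{"tx":-0.01,"ty":0.1,"tz":0.12,"yaw":0},{"tx":-0.01,"ty":0.15,"tz":0.12,"yaw":0},{"tx":-0.01,"ty":0.17,"tz":0.12,"yaw":0},{"tx":-0.01,"ty":0.17,"tz":0.12,"yaw":0}]' 0.05; python3 chk.py 7 | grep -E "TCP|tail|tip"; python3 loc.py 7 30
python3 - <<'E'
import cv2,numpy as np
t=[]
for n in ["side","scene"]:
    a=cv2.imread(f"pics/{n}7.png"); x,y=(215,90) if n=="side" else (160,150)
    t.append(cv2.resize(a[y:y+100,x:x+80],None,fx=5,fy=5,interpolation=cv2.INTER_CUBIC))
cv2.imwrite("pics/v7.png",np.hstack(t))
E
```

```text
clock: 31.85
position: [570.1, 104.9, 236.2]
eef_rot: [2.505, 1.896, -0.0]
contact_force: [0.7, -0.5, -0.1]
gripper_width: 50.1
grip_force: 0.0
TCP [570.1 104.9 236.2] yaw -15.739823304798428
TCP stand [258.8  57.6 236.2]
iron_tip 0.77 332 150 [-239.  143.    2.]
iron_tip 0.75 263 153 [-44.   3.  29.]
iron_tail 0.79 299 166 [-82. 116.   4.]
iron_tail 0.6 228 140 [108.  -4. 135.]
iron_tip 0.73 286 191 [108. 265.  -0.]
iron_tip 0.49 192 197 [-50.  -4.  34.]
iron_tail 0.81 241 199 [ 40. 123.   6.]
iron_tail 0.64 226 199 [-6. 96. -5.]
side 396
-90 48 [-77.3  -4.8  38.5] y [-17.7  21.3] z [26.7 48.3]
-75 46 [-67.8   1.2  35.6] y [-18.2  21. ] z [26.5 45.9]
-60 68 [-49.5   5.1  28.2] y [-20.3  21.5] z [18.8 44.5]
-45 14 [-43.5   4.4  36.9] y [-5.2 18.8] z [20.4 45.6]
-30 7 [-25.8   4.1  50.3] y [1.6 5.9] z [48.8 53.6]
-15 9 [-6.4  8.6 62.2] y [ 6.4 11.4] z [55.8 71.1]
0 21 [ 9.4 12.7 73.2] y [10.6 14.4] z [60.2 82.3]
15 28 [22.8 12.8 80.5] y [ 8.6 15. ] z [65.9 95.7]
30 33 [35.8 12.  90.2] y [ 4.6 15.5] z [ 75.3 101. ]
45 26 [53.  12.8 97.6] y [ 9.4 15.8] z [ 86.7 112. ]
60 39 [ 72.1  10.8 101.6] y [-6.2 18.6] z [ 81.8 121.9]
75 57 [78.7 12.9 97.7] y [-17.1  21.6] z [ 86.5 124.7]
scene 331
-90 52 [-77.1   2.   39.2] y [-19.2  16.6] z [24.2 47.2]
-75 49 [-67.7   5.1  32.5] y [-20.7  16.9] z [22.8 44. ]
-60 39 [-49.8  -1.9  25.3] y [-21.3  18.5] z [19.9 42.1]
-45 17 [-43.9  -4.8  28.4] y [-19.5   1.1] z [19.3 44.9]
-30 5 [-25.4  -3.9  47.3] y [-5.2 -0.9] z [44.6 51.4]
-15 5 [-9.2 -7.7 58.5] y [-8.1 -6.1] z [54.3 60.6]
0 20 [ 10.5 -11.4  75.4] y [-13.6   5.7] z [60.6 82.9]
15 23 [ 21.7 -12.   79. ] y [-13.9  -4.6] z [63.9 94.6]
30 28 [ 36.2 -11.5  90.5] y [-14.    2.7] z [72.6 99.7]
45 30 [ 52.5 -12.3 100.4] y [-13.8  -1.7] z [ 82.4 111. ]
60 24 [ 68.1 -11.4 111. ] y [-13.9   1.1] z [ 87.3 119.4]
75 39 [ 78.2 -11.1 102.6] y [-18.4   6.5] z [ 84.1 126.8]
```

View pics/v7.png

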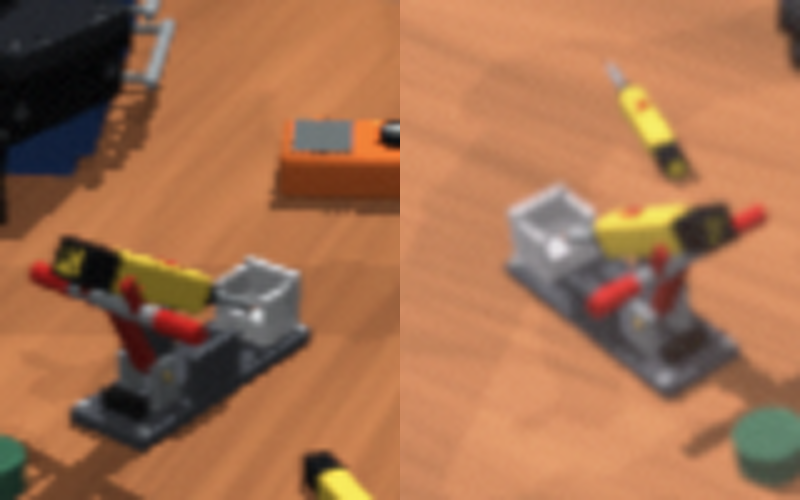

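The iron lies cradled with its tip in the cup and its handle on the bar between the prongs; the fork stands on its stop, and the gripper is clear. Handing in.

```bash
python3 -c "
from cell import *
print(hand_in())"
```

```text
the job is handed in; nothing more can be done
None
```

I handed in the job at about 32 s with no verdict shown: the iron was laid on the mat first, the fork now stands past centre on its stop, and the iron is cradled tip in cup with its handle in the fork; while settling, the tip briefly lifted before I corrected it and released.

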